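# Feed a board carrier past the held-open gate

### The arm

A 7-joint arm with a two-finger parallel gripper is mounted at the origin on the work surface. World frame = base frame: x ahead of the robot, y to its left, z up, the work surface at z = 0. Lengths are in m, angles in rad, forces in N, time in s.
With the tool pointing down it reaches from about 0.35 to 0.9 m from the base axis. Payload 8.1 kg.
Tool frame: the origin (TCP) lies between the finger pads; the fingertips stand 14 mm ahead of it and the grasp point (between the pads) lies 5 mm behind it (r.finger_overhang is the distance from the TCP to the fingertips, in m); z points along the fingers, y is the direction in which the jaws open and shut (so a half turn about z gives the same grasp; the last joint's range is limited). The gripper opens to 85 mm and grips with 20 to 120 N. Pads are 22 mm wide; open, the fingers measure 114 mm over their backs; the gripper's body (76 mm by 85 mm) begins 54 mm behind the grasp point. The pads swing forward as they close: fully open they stand 13 mm farther back than shut.
Start: joints at [1.003, 0.434, 0.025, 1.573, -0.012, 1.134, -0.075], TCP at [0.28, -0.559, 0.245] pointing down, gripper open.
Joint ranges: [-2.62, 2.62], [-0.44, 2.09], [-1.27, 1.32], [0.08, 2.57], [-1.32, 4.46], [0.12, 2], [-2.74, 2.74]. Speed limits (rad/s): [2.22, 2.22, 3.01, 3.01, 3.14, 3.14, 3.14].

### API

Orientations are given as a unit quaternion [w, x, y, z].
In Python, from workcell import r, cams, workorder gives the robot as it stands. The module is installed in compiled form; this text tells all that it offers.
- The arm moves only by the tool drive_tool, never from a script. Its argument "rows" is a list of rows, each a list of 5 numbers: the shift along the tool's x, y, z in m, then the turn about the tool's z in rad, then the opening, from 0 (shut) to 1 (fully open). In form: [[tx, ty, tz, yaw, hand], ...]. A call has 1 to 10 rows; each row is the pose to reach, as a shift and turn from the pose commanded when the call began, along the tool's axes at that moment; what a row does not reach only later rows make up. A row lasts 1/8 s, in which the tool goes at most 62.5 mm and 10.7 degrees, less where a joint would pass 70% of its speed; a pose out of reach is approached as far as the arm can. A call with a gripper value outside its range is refused whole. The fingers move at their own pace and stop on an object; "newtons" is the grip in N (left out, the last holds). Time passes only in rows, so rows that repeat a pose let the fingers close. It gives the time, the measured TCP pose, the force and the opening at its end, in the units of the state.
- r.read_state(): the state, without advancing time (a new reading comes with each control period).
- cams.grab_frame(name): name is "scene" or "top" or "wrist"; returns a dict with "color" (384x512x3 uint8, red, green, blue), "K" (3x3 intrinsics, pixels), "rvec" (rotation vector, rad) and "tvec" (3), from world to camera coordinates, as OpenCV has them; the wrist camera has in their place "hand_eye" (4x4, takes a point from camera to tool coordinates, whose origin is the TCP and whose axes are the flange's). Camera axes: x right, y down, z forward; pixel columns grow to the right and rows downward; lengths in m; the calibration is good to about 2 mm. A picture is of the moment at which its call begins: read the wrist's pose just before it. There is no depth.
- workorder.finish_job(): hands the job in, once; it reports no verdict.
The state is a dict: "time": time; "joints": joint angles; "joint_velocities": joint speeds; "effort": joint torques, N m; "position": TCP position; "eef_rot": TCP orientation; "ft_force": force on the tool from outside, world axes, zero at the start; "ft_torque": the same for the moment, N m; "width": finger opening in m.
Only numpy, scipy, OpenCV 4.12 (cv2) and the standard library are available. Lean on these libraries where they do the work, as an engineer would, in place of code of your own. Each camera call takes 0.05 s, during which the arm holds its last target. There are 200 camera calls.

### The job

Press the long treadle beside the chute down with one fingertip so that the hinged gate is held open, and with the other finger push the board carrier by its rear tab along the chute under the gate until it is fully home against the end stop. The gate must never touch the carrier on the way; then take the hand away so that the gate swings shut behind the carrier's walled part. Do not grasp or lift the carrier, and leave the other things on the bench alone.

Things in the scene. Friction and masses are not known exactly. Their poses are not given: they have to be found in the camera images.
- chute: Aluminium chute fixed to the bench, placed and turned anew each time. Origin on the bench surface on the chute's centre line; x = feed direction, y across, z up. All numbers below are in this frame in mm. Floor top z 12, x -160 to 216, entry end open. Side walls: inner faces y +-37, 5 thick, tops z 38. Foot plate under the treadle: top z 6, y -42 to -92.
- chute_stop (a point): Middle of the end stop's face at the far end of the chute: x 212, y 0, z 27; stop top z 42; behind it a grey test head 55 high reaches to x 291.
- carrier: Loose black tray, 150 to 330 g, in the chute, holding a yellow housing half with a green circuit board. Origin under the centre of its walled front part (its own x -50 to 50, 70 wide, 22 high); own x = feed direction. Base plate 6 thick from x -92 to 50; between x -86 and -50 it is bare (a gap). 2 mm play to each chute wall. Starts at chute x -30 to 30; fully home at chute x 162.
- carrier_tab (a point): Centre of the rear face of the upright push tab at the carrier's rear end: 92 behind the carrier's origin, 14 above the chute floor. Tab 6 thick, 64 wide, top 22 above the chute floor. Push here. When the carrier is home the tab is at chute x 70, not past the gate, and the shut gate hangs in the gap in front of it, clear of the carrier.
- gate (a joint): Hinge angle in rad: 0 shut, 0.62 fully open (stop). A spring shuts it; pressing the treadle down opens it, which takes about 3 to 4 N on the strip's middle line. Above 0.34 the blade clears the carrier; 0.5 to 0.6 is good to hold. Hinge axis parallel to chute x at y -47, z 46: an 8 mm shaft from x -157 to 118 on three posts.
- gate_blade (a point): Middle of the lower edge of the gate's steel blade; shut: chute x 100, y 8, z 21. Blade 6 thick (x), 30 wide (y -7 to 23), blocks the carrier's walled part when shut. Its arm, 10 wide in x, bridges from the shaft over the chute at x 100, so a finger in the chute cannot pass x 95. Open, the arm's end rises to about z 87.
- treadle_mid (a point): Middle of the upper face of the treadle, a steel strip 240 long (chute x -160 to 80), 30 wide, 3 thick, beside the chute on its -y side; part of the gate. Gate shut: tilted 0.56 rad, outer edge up, this point at y -96, z 46. Gate at 0.56 rad: level, upper face z 20, y -74 to -104. A finger can slide all along it while holding it down.
- screwdriver: Screwdriver, 180 long, lying on the bench; bystander.
- tweezers: Steel tweezers, 120 long, lying flat; bystander.
- spool: Grey solder spool, 52 diameter, 43 high, standing; bystander.
- shell: Empty yellow housing half, 120 x 80 x 24; bystander.
- flux: Small white bottle, 36 diameter, 75 high; bystander.
- parts_tray: Black parts tray, 130 x 90 x 22, two compartments; bystander.
- capacitor: Blue capacitor can, 25 diameter, 32 high, standing; bystander.
There are look-alikes about, which are no part of the job. Leave any brown look-alike of the carrier alone.

How it is judged:
On the way, in this order (a step that is already met when the one before it is completed fails the run):
1. a finger holds the gate open while the carrier is still in front of it (value of joint gate above 0.3 rad and contact force between the fingers and gate above 0.3 N and x of carrier in the frame of chute below 0.05 m), for 0.15 s.
2. the carrier's walled part passes under the gate while a finger holds the gate open (value of joint gate above 0.3 rad and contact force between the fingers and gate above 0.3 N and x of carrier in the frame of chute between 0.07 and 0.135 m), for 0.1 s.
3. the carrier is home while a finger still holds the gate open (value of joint gate above 0.3 rad and contact force between the fingers and gate above 0.3 N and x of carrier in the frame of chute above 0.156 m), for 0.05 s.
At the end, for the whole second after the job is handed in: The carrier lies flat in the chute within 6 mm of the end stop, at rest, and the gate is shut (under 0.06 rad) behind its walled part (x of carrier in the frame of chute between 0.156 and 0.166 m and z of carrier in the frame of chute below 0.015 m and value of joint gate below 0.06 rad and linear speed of carrier below 0.01 m/s and angle between carrier's own z axis and vertical below 0.05 rad); the robot touches nothing.
It fails at once if the gate touches the carrier (more than 0.5 N) (contact force between gate and carrier above 0.5 N).
It fails at once if the carrier is lifted more than 8 mm or tipped (z of carrier in the frame of chute above 0.02 m or angle between carrier's own z axis and vertical above 0.2 rad).
It fails at once if one of the other things on the bench is moved more than 25 mm (distance of any of screwdriver, tweezers, spool, shell, flux, parts_tray, capacitor from where it was at the start of the episode above 0.025 m).
It also fails if it takes over 40 s, if anything falls off the work surface, if the arm or the gripper's body presses on something with over 40 N, if the wrist force passes 120 N, or if a joint passes its speed limit or range.

## Working session

There is one attempt and no reset: what is moved stays moved. The work goes in short steps, Python scripts to look and compute and a tool call to move; the robot and the scene stay as the last step left them, time stands still between calls to the robot, and variables do not carry over. Pictures are saved under pics/ and viewed, about 8 in all and at most 12, crops included, and the job is handed in when it is done.

Besides the shell and the picture viewer there is one more tool, called by a JSON object that holds its "op" and its "data". drive_tool: Moves the arm, as the interface text tells. Its arguments: {"type":"object","properties":{"rows":{"type":"array","items":{"type":"array","items":{"type":"number"}}},"newtons":{"type":"number"}},"required":["rows"]}

```bash
mkdir -p pics
python3 - <<'E'
from workcell import r,cams
import cv2
print(r.read_state(), r.finger_overhang)
for n in("top","scene"):
    f=cams.grab_frame(n);print(n,f["K"],f["rvec"],f["tvec"])
    cv2.imwrite(f"pics/{n}0.png",cv2.resize(f["color"][:,:,::-1],(800,600),interpolation=cv2.INTER_CUBIC))
    cv2.imwrite(f"{n}_raw.png",f["color"][:,:,::-1])
E
```

```text
{'time': 0.0, 'joints': array([ 1.00341845,  0.43523066,  0.02497187,  1.57409719, -0.01159721,
        1.13400223, -0.07512041]), 'joint_velocities': array([-0.00254159,  0.00228438,  0.00100414,  0.00098781,  0.00037164,
       -0.00085376, -0.00049985]), 'effort': array([-9.09747978e-04, -6.70450759e+01,  1.02505222e+00, -3.16214097e+01,
        1.55957043e-02,  1.22576227e-02,  3.31937349e-05]), 'position': array([ 0.27987324, -0.55829164,  0.24452114]), 'eef_rot': array([-7.54667844e-04,  9.73128822e-01,  2.30259989e-01, -2.53911451e-04]), 'ft_force': array([-0.32905731, -0.22178169,  0.48051382]), 'ft_torque': array([-0.04236586, -0.0203466 , -0.06405807]), 'width': 0.08523887251945092} 0.014
top [[467.36368538   0.         259.51981773]
 [  0.         467.36368538 188.66830436]
 [  0.           0.           1.        ]] [ 2.19869709 -2.17374522  0.07209898] [0.06402409 0.51482045 1.40159892]
scene [[385.38450584   0.         252.76315524]
 [  0.         385.38450584 193.28138916]
 [  0.           0.           1.        ]] [ 1.28572367  2.48269365 -0.74430761] [ 0.24110369 -0.35558923  1.319655  ]
```

View pics/top0.png

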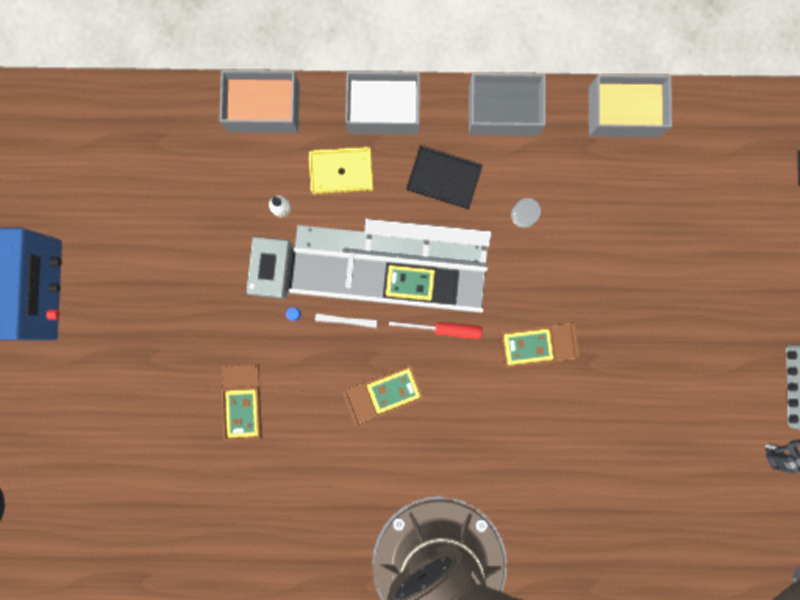

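View pics/scene0.png

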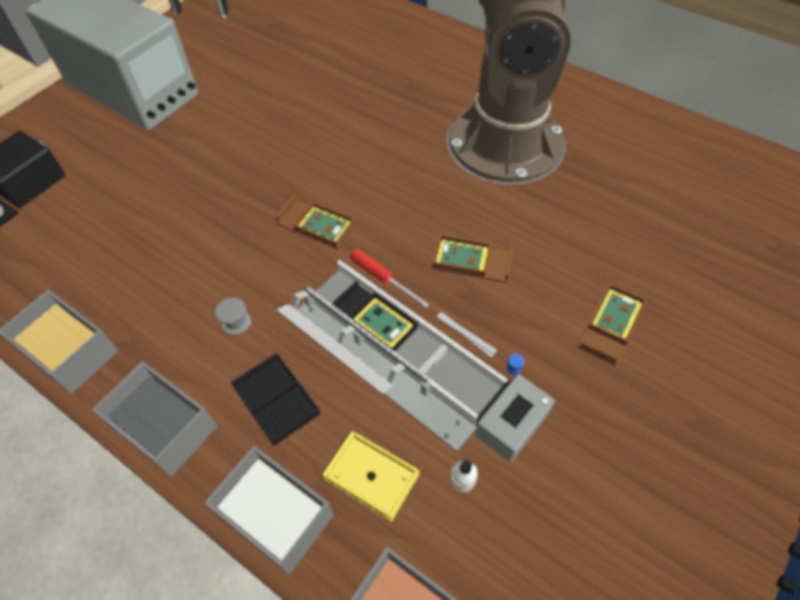

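Run:
```python
import cv2
im=cv2.imread("top_raw.png")[135:205,155:320]
cv2.imwrite("pics/top1.png",cv2.resize(im[:,0:85],None,fx=8,fy=8,interpolation=cv2.INTER_CUBIC))
cv2.imwrite("pics/top2.png",cv2.resize(im[:,80:165],None,fx=8,fy=8,interpolation=cv2.INTER_CUBIC))
```

```text
(no output)
```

View pics/top1.png

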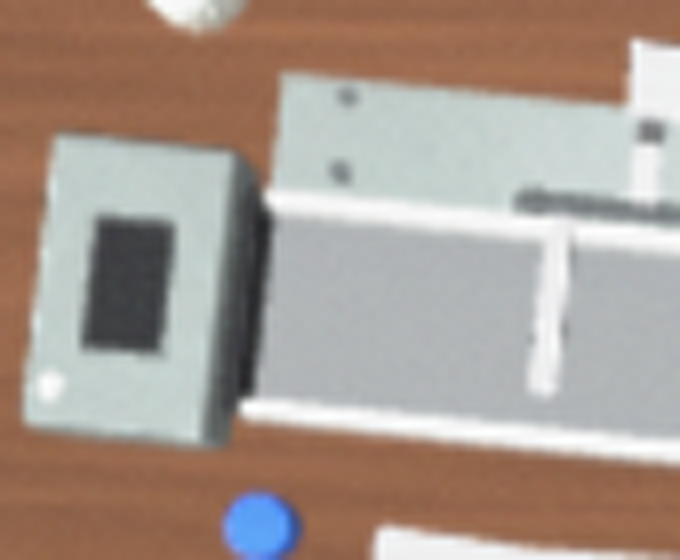

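View pics/top2.png

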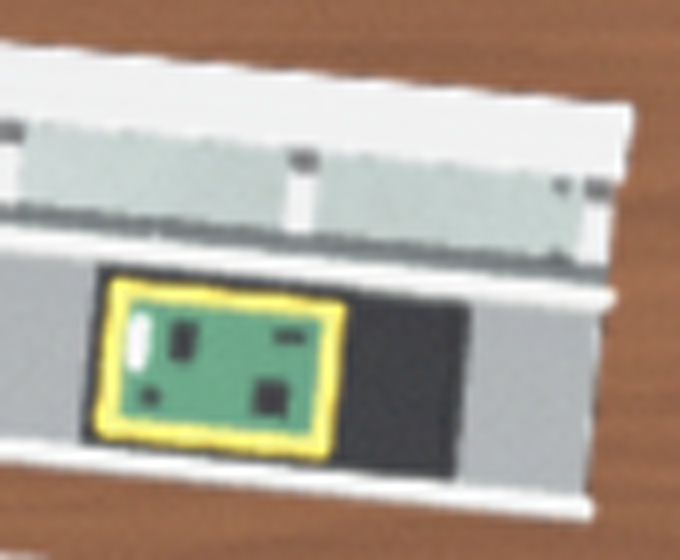

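```bash
cat > h.py <<'E'
import numpy as np
ch=np.array([0,0,0.])
def load():
    return np.load("chute.npy")
def toworld(p,c):
    p=np.asarray(p,float)/1000; a=c[2]; R=np.array([[np.cos(a),-np.sin(a),0],[np.sin(a),np.cos(a),0],[0,0,1]])
    return p@R.T+[c[0],c[1],0]
E
cat > fit.py <<'E'
import numpy as np,cv2
from scipy.optimize import least_squares
from h import *
from workcell import cams
f=cams.grab_frame("top")
A=[((632,40),1,(80,-108.7,54)),((268,190),1,(216,-42,38)),((240,412),1,(216,42,38)),
((633,105),2,(-160,-108.7,54)),((625,180),2,(-160,-83.3,38)),((593,520),2,(-160,42,38)),((612,307),2,(-160,-37,38))]
C=[((470,303),2,(-92,-32,34)),((455,478),2,(-92,32,34)),((97,268),2,(50,-35,34)),((85,440),2,(50,35,34))]
px=lambda L:np.array([[(u+.5)/8-.5+(155 if k==1 else 235),(v+.5)/8-.5+135] for (u,v),k,_ in L])
def res(c):
    P=[p for *_,p in A]+[(p[0]+c[3]*1000,p[1],p[2]) for *_,p in C]
    q,_=cv2.projectPoints(toworld(P,c),f["rvec"],f["tvec"],f["K"],None)
    return (q[:,0]-px(A+C)).ravel()
s=least_squares(res,[.5,0,1.6,0],loss="soft_l1")
print(s.x,np.round(s.fun.reshape(-1,2),2));np.save("chute.npy",s.x)
E
python3 fit.py
```

```text
[ 0.5401434   0.0777499   1.48055817 -0.01563289] [[ 0.39  0.58]
 [-1.13  0.07]
 [-0.77  0.04]
 [ 0.49  0.55]
 [ 0.09  0.33]
 [ 0.15 -0.73]
 [ 0.26 -0.29]
 [ 0.37  0.24]
 [ 0.19 -0.5 ]
 [ 0.14 -1.14]
 [-0.77  0.45]]
```

```bash
cat >> h.py <<'E'
from scipy.spatial.transform import Rotation as Rn
def plan(target,s):
    """chute mm target of TCP -> tool shift, yaw, and current TCP in chute frame"""
    c=load(); q=s["eef_rot"]; R=Rn.from_quat([q[1],q[2],q[3],q[0]])
    sh=R.inv().apply(toworld(target,c)-s["position"])
    x=R.apply([1,0,0]); dy=-(c[2]-np.arctan2(x[1],x[0]))
    d=s["position"]-[c[0],c[1],0]; ca,sa=np.cos(c[2]),np.sin(c[2])
    cur=np.array([ca*d[0]+sa*d[1],-sa*d[0]+ca*d[1],d[2]])*1000
    print("shift",np.round(sh,4),"yaw",round(dy,4),"tcp chute mm",cur.round(1),"tilt z",R.apply([0,0,1]).round(3),"F",s["ft_force"].round(2),"t",s["time"],"w",s["width"])
E
python3 - <<'E'
from h import *
from workcell import r
plan((-127,-42.5,150),r.read_state())
E
```

```text
shift [ 0.4869 -0.3216  0.0951] yaw -1.0159 tcp chute mm [-657.   201.8  244.7] tilt z [-0.001  0.001 -1.   ] F [0.21 0.24 0.01] t 0.15 w 0.08550260074143383
```

{"op": "drive_tool", "data": {"rows": [[0.05,-0.033,0,-0.11,1],[0.1,-0.066,0,-0.22,1],[0.15,-0.1,0,-0.33,1],[0.2,-0.132,0,-0.44,1],[0.25,-0.165,0,-0.55,1],[0.3,-0.2,0,-0.66,1],[0.35,-0.232,0,-0.77,1],[0.4,-0.265,0,-0.88,1],[0.45,-0.3,0.0,-1.0,1],[0.487,-0.3216,0.0,-1.016,1]]}}

```text
time: 1.4
position: [0.5721, -0.0499, 0.2452]
eef_rot: [-0.0, 0.737, 0.676, 0.0]
ft_force: [0.6, -0.7, 0.9]
width: 0.0854
```

Run:
```python
from h import *
from workcell import r,cams
import cv2
s=r.read_state()
plan((-127,-42.5,110),s)
f=cams.grab_frame("wrist");print(f["K"],f["hand_eye"].round(4).tolist())
im=cv2.resize(f["color"][:,:,::-1],(800,600),interpolation=cv2.INTER_CUBIC)
# overlay predicted features
q=s["eef_rot"];R=Rn.from_quat([q[1],q[2],q[3],q[0]]).as_matrix()
T=np.eye(4);T[:3,:3]=R;T[:3,3]=s["position"];W=np.linalg.inv(T@f["hand_eye"])
c=load()
P=[(-160,42,38),(-160,37,38),(-160,-37,38),(-160,-42,38),(-160,-108.7,54),(-160,-83.3,38),(80,-108.7,54),(80,-83.3,38),(100,8,21)]+[(c[3]*1000+a,b,34) for a,b in((-92,-32),(-92,32),(50,-35),(50,35))]
p,_=cv2.projectPoints(toworld(P,c),cv2.Rodrigues(W[:3,:3])[0],W[:3,3],f["K"],None)
for (u,v) in p[:,0]:
    print(round(u*1.5625),round(v*1.5625))
    try: cv2.drawMarker(im,(int(u*1.5625+.3),int(v*1.5625+.3)),(255,0,255),0,14,1)
    except Exception: pass
cv2.imwrite("pics/w1.png",im)
```

```text
shift [-0.0029 -0.0008  0.1352] yaw 0.0045 tcp chute mm [-124.2  -43.3  245.2] tilt z [ 0.     0.001 -1.   ] F [ 0.6  -0.73  0.93] t 1.4 w 0.08541866185097187
[[308.21363335   0.         259.7649896 ]
 [  0.         308.21363335 197.14900396]
 [  0.           0.           1.        ]] [[0.0005, -0.9568, -0.2906, 0.0743], [1.0, 0.0005, 0.0001, 0.0007], [0.0, -0.2906, 0.9568, -0.1297], [0.0, 0.0, 0.0, 1.0]]
289 318
295 318
396 318
403 318
497 326
459 319
523 -80
474 -67
323 -94
389 247
299 246
393 22
281 21
```

View pics/w1.png

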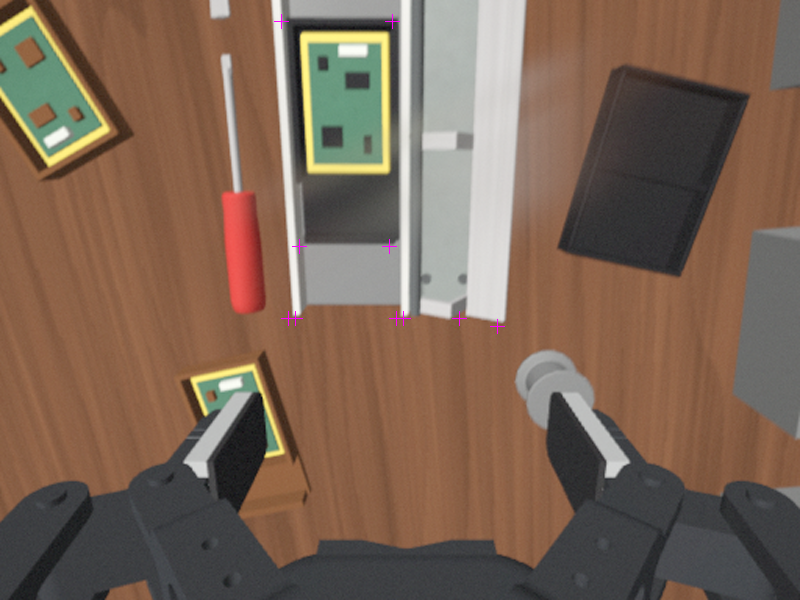

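{"op": "drive_tool", "data": {"rows": [[-0.003,0.001,0.04,0.0045,1],[-0.003,0.001,0.09,0.0045,1],[-0.003,0.001,0.135,0.0045,1],[-0.003,0.001,0.135,0.0045,1],[-0.003,0.001,0.135,0.0045,1]]}}

```text
time: 2.08
position: [0.5729, -0.0561, 0.1118]
eef_rot: [0.0, 0.74, 0.673, 0.001]
ft_force: [-0.2, -0.5, 0.1]
width: 0.0858
```

```bash
cat > look.py <<'E'
import sys,cv2
from h import *
from workcell import r,cams
s=r.read_state()
plan((-127,-44,60),s)
f=cams.grab_frame("wrist")
im=cv2.resize(f["color"][:,:,::-1],(800,600),interpolation=cv2.INTER_CUBIC)
q=s["eef_rot"];R=Rn.from_quat([q[1],q[2],q[3],q[0]]).as_matrix()
T=np.eye(4);T[:3,:3]=R;T[:3,3]=s["position"];W=np.linalg.inv(T@f["hand_eye"])
c=load()
P=[(-160,42,38),(-160,37,38),(-160,-37,38),(-160,-42,38),(-160,-108.7,54),(-160,-83.3,38),(c[3]*1000-92,-32,34),(c[3]*1000-92,32,34)]
p,_=cv2.projectPoints(toworld(P,c),cv2.Rodrigues(W[:3,:3])[0],W[:3,3],f["K"],None)
for (u,v) in p[:,0]:
    if abs(u)<2000 and abs(v)<2000: cv2.drawMarker(im,(int(u*1.5625+.3),int(v*1.5625+.3)),(255,0,255),0,14,1)
cv2.imwrite(sys.argv[1],im)
E
python3 look.py pics/w2.png
```

```text
shift [ 0.0033 -0.0008  0.0518] yaw -0.0044 tcp chute mm [-130.3  -44.7  111.8] tilt z [ 0.001 -0.    -1.   ] F [-0.15 -0.54  0.15] t 2.075 w 0.08575277275670133
```

View pics/w2.png

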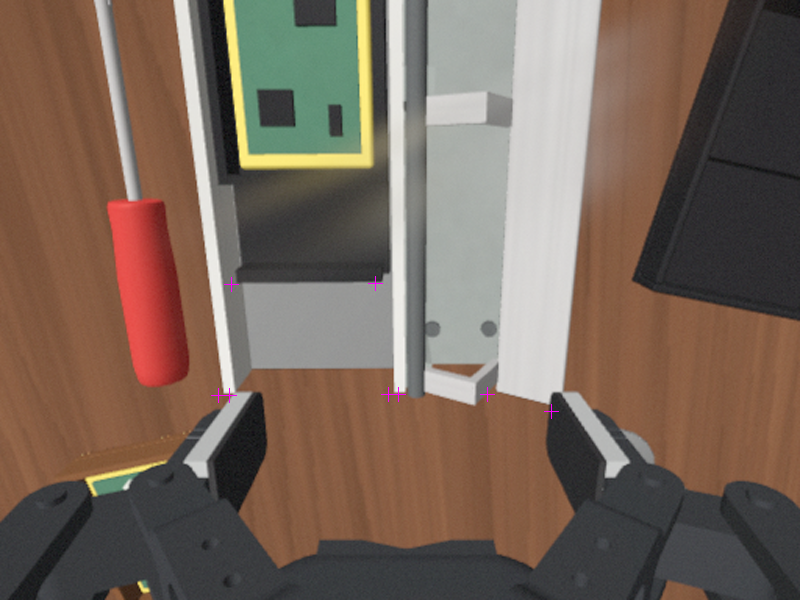

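{"op": "drive_tool", "data": {"rows": [[0.003,0.002,0.03,-0.004,1],[0.003,0.002,0.05,-0.004,1],[0.003,0.002,0.06,-0.004,1],[0.003,0.002,0.066,-0.004,1],[0.003,0.002,0.066,-0.004,1]]}}

```text
time: 2.75
position: [0.575, -0.0533, 0.0451]
eef_rot: [0.001, 0.738, 0.674, 0.0]
ft_force: [0.9, -0.8, 1.0]
width: 0.0854
```

```bash
python3 look.py pics/w3.png
```

```text
shift [ 0.0004 -0.0025 -0.0149] yaw -0.0004 tcp chute mm [-127.4  -46.5   45.1] tilt z [ 0.001 -0.    -1.   ] F [ 0.92 -0.76  1.04] t 2.75 w 0.0854128262419291
```

View pics/w3.png

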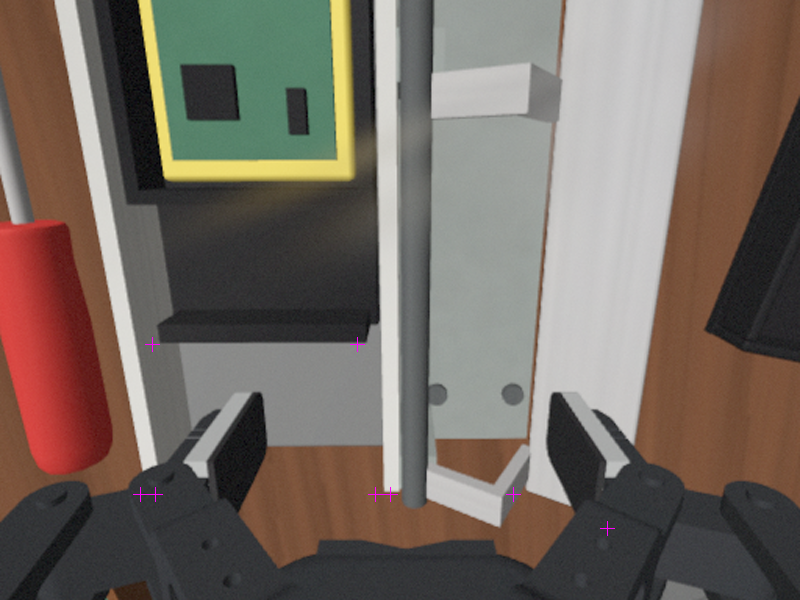

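{"op": "drive_tool", "data": {"rows": [[0,0.005,-0.012,0,0.85],[0,0.009,-0.012,0,0.75],[0,0.009,-0.012,0,0.75],[0,0.009,-0.012,0,0.75]]}}

```text
time: 3.3
position: [0.5831, -0.0541, 0.0561]
eef_rot: [-0.0, 0.738, 0.674, -0.0]
ft_force: [0.7, -0.4, -0.6]
width: 0.0644
```

{"op": "drive_tool", "data": {"rows": [[0,0,0.006,0,0.75],[0,0,0.012,0,0.75],[0,0,0.012,0,0.75]]}}

```text
time: 3.68
position: [0.5826, -0.054, 0.0435]
eef_rot: [-0.001, 0.738, 0.674, -0.001]
ft_force: [-2.1, -0.2, 2.1]
width: 0.0642
```

{"op": "drive_tool", "data": {"rows": [[0,0,0.005,0,0.75],[0,0,0.008,0,0.75],[0,0,0.008,0,0.75]]}}

```text
time: 4.05
position: [0.5809, -0.0538, 0.0356]
eef_rot: [-0.001, 0.738, 0.675, -0.002]
ft_force: [-8.3, 2.0, 6.8]
width: 0.0638
```

```bash
python3 look.py pics/w4.png
```

```text
shift [ 0.0004 -0.0086 -0.0244] yaw 0.0 tcp chute mm [-127.4  -52.5   35.6] tilt z [-0.005 -0.    -1.   ] F [-8.31  2.02  6.78] t 4.05 w 0.06379413310620995
```

View pics/w4.png

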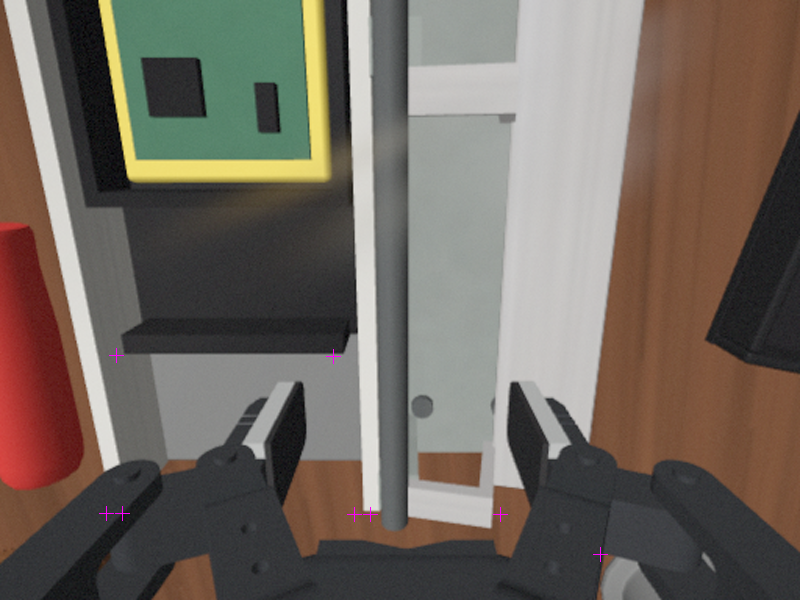

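{"op": "drive_tool", "data": {"rows": [[0,-0.004,0.002,0,0.75],[0,-0.006,0.004,0,0.75],[0,-0.006,0.004,0,0.75],[0,-0.006,0.004,0,0.75]]}}

```text
time: 4.6
position: [0.5779, -0.0536, 0.0325]
eef_rot: [0.0, 0.738, 0.674, 0.0]
ft_force: [1.9, 0.6, 2.3]
width: 0.0641
```

```bash
python3 look.py pics/w5.png
python3 - <<'E'
from workcell import cams
import cv2
f=cams.grab_frame("scene")["color"][:,:,::-1]
a=cv2.resize(f[150:310,165:365],(800,640),interpolation=cv2.INTER_CUBIC)[:600]
cv2.imwrite("pics/s5.png",a)
E
```

```text
shift [ 0.0004 -0.0054 -0.0275] yaw -0.0005 tcp chute mm [-127.4  -49.4   32.5] tilt z [ 0.001  0.    -1.   ] F [1.94 0.56 2.33] t 4.6 w 0.06407035345866866
```

View pics/s5.png

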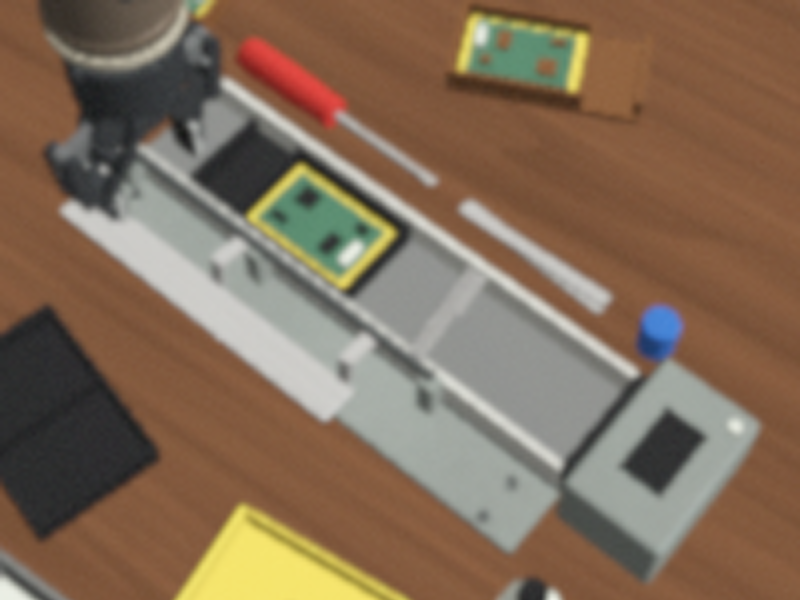

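Run:
```python
from h import *
from workcell import cams
import cv2
f=cams.grab_frame("scene");c=load().copy();c[0]+=.0015
def pr(P):
    q,_=cv2.projectPoints(toworld(P,c),f["rvec"],f["tvec"],f["K"],None);return ((q[:,0]-[165,150])*4).round(0).tolist()
print("walls/static",pr([(-160,42,38),(212,-42,38),(80,-42,38)]))
for g in(0,.3,.4,.5,.56,.62):
    def rot(y,z):
        y+=47;z-=46;return (y*np.cos(g)-z*np.sin(g)-47,y*np.sin(g)+z*np.cos(g)+46)
    o=rot(-108.7,54);i=rot(-83.3,38);e=rot(23,50)
    print(g,np.round(o,1),pr([(80,*o),(80,*i),(-160,*o),(100,*e)]))
```

```text
walls/static [[205.0, 61.0], [554.0, 463.0], [387.0, 336.0]]
0 [-108.7   54. ] [[317.0, 399.0], [345.0, 382.0], [46.0, 185.0], [476.0, 277.0]]
0.3 [-108.3   35.4] [[318.0, 412.0], [349.0, 384.0], [52.0, 200.0], [473.0, 265.0]]
0.4 [-106.9   29.3] [[320.0, 414.0], [351.0, 384.0], [55.0, 203.0], [471.0, 263.0]]
0.5 [-105.    23.4] [[322.0, 416.0], [353.0, 384.0], [58.0, 206.0], [468.0, 262.0]]
0.56 [-103.5   20. ] [[324.0, 416.0], [355.0, 383.0], [61.0, 207.0], [466.0, 262.0]]
0.62 [-101.9   16.7] [[326.0, 417.0], [357.0, 382.0], [63.0, 208.0], [464.0, 262.0]]
```

{"op": "drive_tool", "data": {"rows": [[0.002,0,0.002,0,0.75],[0.006,0,0.002,0,0.75],[0.01,0,0.002,0,0.75],[0.016,0,0.002,0,0.75],[0.024,0,0.002,0,0.75],[0.034,0,0.002,0,0.75],[0.044,0,0.002,0,0.75],[0.05,0,0.002,0,0.75],[0.054,0,0.002,0,0.75],[0.055,0,0.002,0,0.75]]}}

```text
time: 6.0
position: [0.5823, 0.0014, 0.0303]
eef_rot: [0.0, 0.738, 0.674, -0.0]
ft_force: [-0.3, -4.1, 3.6]
width: 0.0642
```

```bash
python3 look.py pics/w6.png
```

```text
shift [-0.0548 -0.0049 -0.0297] yaw -0.0001 tcp chute mm [-72.2 -48.9  30.3] tilt z [-0. -0. -1.] F [-0.29 -4.13  3.62] t 6.0 w 0.06421108523724837
```

View pics/w6.png

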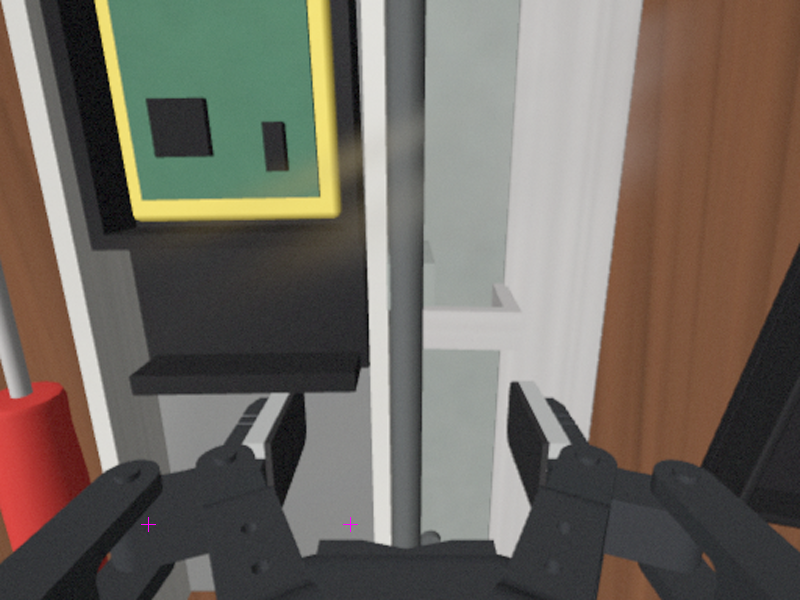

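{"op": "drive_tool", "data": {"rows": [[0.004,0,0,0,0.75],[0.012,0,0,0,0.75],[0.024,0,0,0,0.75],[0.037,0,0,0,0.75],[0.05,0,0,0,0.75],[0.063,0,0,0,0.75],[0.075,0,0,0,0.75],[0.085,0,0,0,0.75],[0.093,0,0,0,0.75],[0.099,0,0,0,0.75]]}}

```text
time: 7.3
position: [0.5913, 0.1002, 0.0303]
eef_rot: [0.0, 0.738, 0.674, -0.0]
ft_force: [-1.5, -5.6, 4.8]
width: 0.0639
```

{"op": "drive_tool", "data": {"rows": [[0.005,0,0,0,0.75],[0.01,0,0,0,0.75],[0.015,0,0,0,0.75],[0.019,0,0,0,0.75],[0.022,0,0,0,0.75],[0.025,0,0,0,0.75]]}}

```text
time: 8.05
position: [0.5935, 0.1248, 0.0303]
eef_rot: [0.0, 0.738, 0.674, -0.0]
ft_force: [-0.7, -5.5, 5.0]
width: 0.064
```

```bash
python3 look.py pics/w7.png
```

```text
shift [-0.1786 -0.0048 -0.0297] yaw -0.0004 tcp chute mm [ 51.6 -48.9  30.3] tilt z [-0. -0. -1.] F [-0.75 -5.53  4.97] t 8.05 w 0.0639559418097811
```

View pics/w7.png

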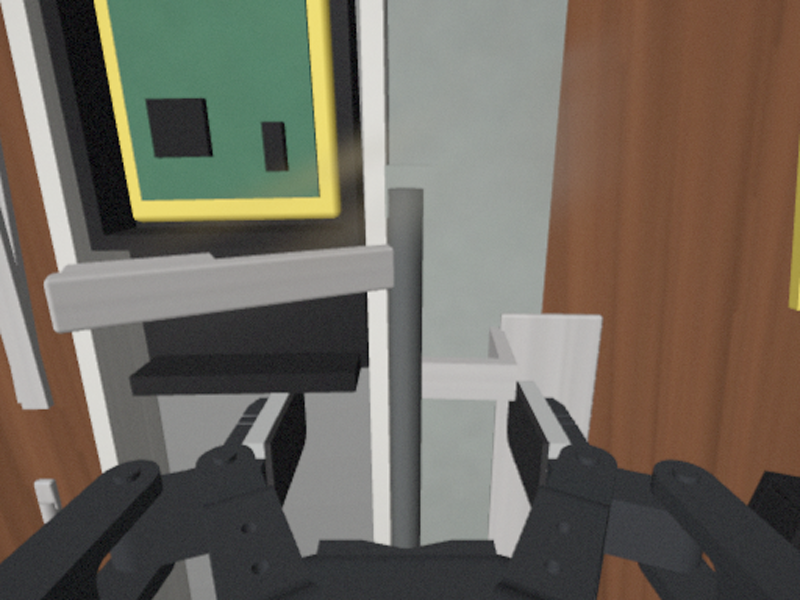

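{"op": "drive_tool", "data": {"rows": [[0.001,0,0,0,0.75],[0.003,0,0,0,0.75],[0.005,0,0,0,0.75],[0.005,0,0,0,0.75]]}}

```text
time: 8.6
position: [0.594, 0.13, 0.0303]
eef_rot: [-0.0, 0.738, 0.674, 0.0]
ft_force: [-0.7, -3.6, 3.8]
width: 0.0637
```

{"op": "drive_tool", "data": {"rows": [[0.001,0,0,0,0.75],[0.002,0,0,0,0.75],[0.002,0,0,0,0.75]]}}

```text
time: 8.98
position: [0.5942, 0.1316, 0.0303]
eef_rot: [0.0, 0.738, 0.674, -0.0]
ft_force: [-1.6, -4.7, 4.4]
width: 0.0643
```

{"op": "drive_tool", "data": {"rows": [[0.001,0,0,0,0.75],[0.002,0,0,0,0.75],[0.002,0,0,0,0.75]]}}

```text
time: 9.35
position: [0.5944, 0.1338, 0.0303]
eef_rot: [-0.0, 0.738, 0.674, 0.0]
ft_force: [-1.1, -4.1, 5.1]
width: 0.0644
```

{"op": "drive_tool", "data": {"rows": [[0.001,0,0,0,0.75],[0.002,0,0,0,0.75],[0.002,0,0,0,0.75]]}}

```text
time: 9.72
position: [0.5943, 0.134, 0.0302]
eef_rot: [0.001, 0.739, 0.674, -0.001]
ft_force: [-0.7, -9.3, 6.3]
width: 0.0638
```

{"op": "drive_tool", "data": {"rows": [[0.001,0,0,0,0.75],[0.002,0,0,0,0.75],[0.002,0,0,0,0.75]]}}

```text
time: 10.1
position: [0.5943, 0.1341, 0.0302]
eef_rot: [0.001, 0.739, 0.674, -0.002]
ft_force: [-2.7, -13.0, 9.6]
width: 0.064
```

{"op": "drive_tool", "data": {"rows": [[-0.004,0,0,0,0.75],[-0.009,0,0,0,0.75],[-0.012,0,0,0,0.75],[-0.012,0,-0.005,0,0.75],[-0.012,0,-0.012,0,0.75],[-0.012,0,-0.02,0,0.75],[-0.012,0,-0.03,0,0.75],[-0.012,0,-0.05,0,0.75],[-0.012,0,-0.09,0,0.75],[-0.012,0,-0.14,0,0.75]]}}

```text
time: 11.35
position: [0.5927, 0.1254, 0.1711]
eef_rot: [-0.001, 0.738, 0.674, -0.001]
ft_force: [0.6, -0.3, 0.0]
width: 0.0642
```

{"op": "drive_tool", "data": {"rows": [[-0.05,0,-0.02,0,0.75],[-0.09,0,-0.03,0,0.75],[-0.09,0,-0.03,0,0.75],[-0.09,0,-0.03,0,0.75]]}}

```text
time: 11.85
position: [0.5852, 0.0367, 0.2005]
eef_rot: [-0.0, 0.738, 0.674, 0.0]
ft_force: [0.2, 0.5, -0.1]
width: 0.0639
```

```bash
python3 look.py pics/w8.png
python3 - <<'E'
from workcell import cams
import cv2,numpy as np
w=cv2.imread("pics/w8.png")
f=cams.grab_frame("scene")["color"][:,:,::-1]
a=cv2.resize(f[190:300,215:365],(600,440),interpolation=cv2.INTER_CUBIC)
w=cv2.resize(w,(600,450))[:,100:300+200]
w=cv2.resize(w,(200*2,450))
o=np.zeros((450,800,3),np.uint8);o[:330,:450]=cv2.resize(a,(450,330));o[:,450:]=w[:,25:375]
cv2.imwrite("pics/f8.png",o)
E
```

```text
shift [-0.0902 -0.0045  0.1405] yaw -0.0003 tcp chute mm [-36.9 -48.6 200.5] tilt z [-0.     0.001 -1.   ] F [ 0.21  0.48 -0.08] t 11.85 w 0.06389144490037853
```

View pics/f8.png

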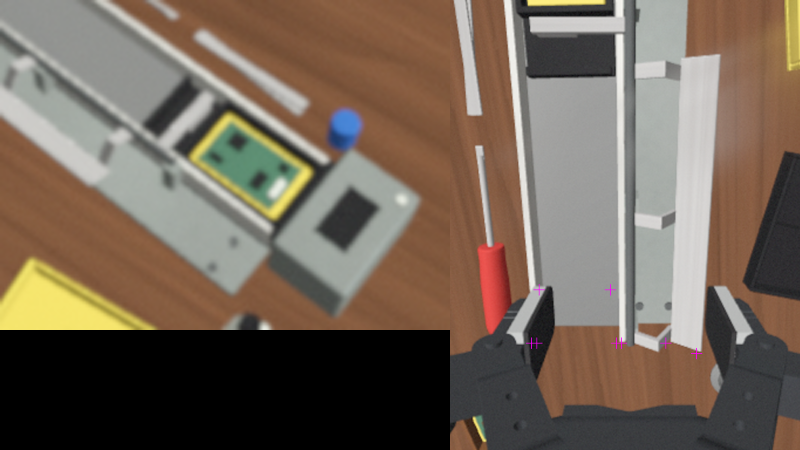

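```bash
python3 -c "
from workcell import workorder
print(workorder.finish_job())"
```

```text
the job is handed in; nothing more can be done
None
```

I pushed the carrier fully home under the open gate and took the hand away. The gate is now shut behind the carrier's walled part, and I handed the job in at about 12 s. `finish_job` gives no verdict, so the result is from my own checks.

**How it went:** One fingertip held the treadle down while the other pushed the rear tab. I estimated the gate at about 0.5 rad from the scene image before the push. Treadle contact held all along, with a vertical force of about 2 to 10 N. I pushed until the hand stopped moving and the push force rose to 13 N at the end stop. Then I backed off about 8 mm and lifted clear.

**Last checks:**
- **Final image:** the carrier is at the stop, the gate blade hangs shut in the gap, and nearby bystanders show no visible movement.
- **Force after lifting:** the tool reads about 0 N, so the robot touches nothing.

**What disagreed or was not measured:**
- **Camera calibration:** the top-camera pose of the chute and the wrist view differed by about 3 to 5 mm across the chute. I corrected for this during the approach.
- **Treadle contact:** on first pressing the treadle there was a side force of about 8 N. I relieved it with a 6 mm sideways shift before pushing.
- **Gate and carrier:** I had no direct reading of the gate angle or of contact between gate and carrier. I saw no sign of contact in the wrist images.

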